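Pack the airbrush caddy

TASK

Pack the airbrush caddy for the next painting session: put the larger squeeze bottle, the tall white-capped jar, the dropper bottle and the flat tin each into the caddy pocket that is made for it, standing upright and right down on the pocket's floor. Set them down rather than drop them and do not knock any over. The slightly smaller squeeze bottle is brush rinse and the short brown-capped jar is enamel: they do not belong in this set, so leave both standing where they are.

Things in the scene. Friction and masses are not known exactly. Their poses are not given: they have to be found in the camera images.
- thinner_mid (a point): The larger of the two white squeeze bottles with a blue-printed label: round, 59 mm across up to 95 mm height, then narrowing to a white cap 36 mm across; 151 mm tall in all, 0.13 kg. The point is on its upright axis, half-way up (75.5 mm above its base); z is its upright axis.
- jar_mid (a point): The tall jar with a white cap that stands by itself on the worktop (five like it stay in their carton in the white tray at the left): a plain cylinder 39 mm across, 63 mm tall, 45 g. The point is on its upright axis, half-way up (31.5 mm above its base); z is its upright axis.
- dropper_mid (a point): The slim dropper bottle: round body 26 mm across up to 48 mm height, then a nozzle cap 18 mm across and tapering; 84 mm tall, 30 g. The point is on its upright axis, half-way up (42 mm above its base); z is its upright axis.
- tin_mid (a point): The flat round tin with its lid on: 63 mm across, 21 mm high, 70 g. The point is on its upright axis, half-way up (10.5 mm above its base); z is its upright axis.
- pocket_bottle_floor (a point): Pocket of the larger squeeze bottle, the wide and deep one: round, straight-sided, 2 mm chamfer, in the flat top (37 mm above the worktop) of a grey 92 mm square block fixed in the plywood caddy. The pocket is 75 mm across and 26 mm deep. The point is the centre of the pocket's floor, 11 mm above the worktop; z is up, x and y run along the caddy's sides.
- pocket_jar_floor (a point): Pocket of the tall jar, the middle-sized one: round, straight-sided, 2 mm chamfer, in the flat top (37 mm above the worktop) of a grey 92 mm square block fixed in the plywood caddy. The pocket is 55 mm across and 20 mm deep. The point is the centre of the pocket's floor, 17 mm above the worktop; z is up, x and y run along the caddy's sides.
- pocket_dropper_floor (a point): Pocket of the dropper bottle, the narrow one: round, straight-sided, 2 mm chamfer, in the flat top (37 mm above the worktop) of a grey 92 mm square block fixed in the plywood caddy. The pocket is 38 mm across and 26 mm deep. The point is the centre of the pocket's floor, 11 mm above the worktop; z is up, x and y run along the caddy's sides.
- pocket_tin_floor (a point): Pocket of the flat tin, the wide and very shallow one: round, straight-sided, 2 mm chamfer, in the flat top (37 mm above the worktop) of a grey 92 mm square block fixed in the plywood caddy. The pocket is 79 mm across and only 5 mm deep. The four blocks stand 2 x 2, 94 mm apart, in any order. The point is the centre of the pocket's floor, 32 mm above the worktop; z is up, x and y run along the caddy's sides.
- rinse_mid (a point): Does not belong: the smaller of the two white squeeze bottles, slimmer, with a lighter blue foot, 53 mm across, 140 mm tall. The point is on its upright axis, half-way up (70 mm above its base); z is its upright axis.
- short_jar_mid (a point): Does not belong: the short jar with a brown cap, 35 mm across, 41 mm tall. The point is on its upright axis, half-way up (20.5 mm above its base); z is its upright axis.
Things that resemble listed ones, but are neither listed nor needed, are in the scene too. Leave any green or pink look-alike of the part that bears dropper_mid alone.

How it is judged:
By the outcome, as a careful person would: the job done as asked, in the order asked, and still so for the second after the job is handed in, with the robot touching nothing.
It also fails if it takes over 117 s, if anything falls off the work surface, if the arm or the gripper's body presses on something with over 40 N, if the wrist force passes 120 N, or if a joint passes its speed limit or range.

ROBOT

A 6-joint arm with a two-finger parallel gripper is mounted at the origin on the work surface; the furniture and walls round the work are solid. World frame = base frame: x ahead of the robot, y to its left, z up, the work surface at z = 0. Lengths are in m, angles in rad, forces in N, time in s.
With the tool pointing down it reaches from about 0.425 to 0.95 m from the base axis. Payload 3.5 kg.
Tool frame: the origin (TCP) lies midway between the tips of the shut fingers; the grasp point (between the pads) lies 19 mm behind it; z points along the fingers, y is the line along which they close (so a half turn about z gives the same grasp; the last joint's range is limited). The gripper opens to 85 mm and grips with 20 to 120 N. Pads are 22 mm wide; open, the fingers measure 114 mm over their backs; the gripper's body (76 mm by 85 mm) begins 54 mm behind the grasp point. The pads swing forward as they close: fully open they stand 13 mm farther back than shut.
Start: joints at [0.985, 0.286, 1.577, -0, 1.279, -0.15], TCP at [0.285, 0.612, 0.207] pointing down, gripper open.
Joint ranges: [-2.77, 2.77], [-0.9, 2.22], [0.21, 2.48], [-1.53, 4.67], [0.24, 2.81], [-2.84, 2.84]. Speed limits (rad/s): [2.79, 2.79, 3.14, 3.14, 3.14, 3.14].

INTERFACE

Orientations are given as a unit quaternion [x, y, z, w].
In Python, from plant import * gives the robot as it stands.
- The arm moves only by the tool move_arm, never from a script. Its argument "moves" is a list of rows, each a list of 3 entries, a list of its own where there are three numbers: the opening, from 0 (shut) to 1 (fully open), then the shift along the tool's x, y, z in m, then the turn, a rotation vector about the tool's x, y, z in rad. A call has exactly 10 rows; each row shifts and turns the commanded pose from where the row before left it, along the tool's axes as they then stand; what a row does not reach is not made up. A row lasts 1/12 s, in which the tool goes at most 41.7 mm and 7.16 degrees, less where a joint would pass 70% of its speed; a pose out of reach is approached as far as the arm can. A call is refused whole if a number of a shift passes 0.0417 or a number of a turn 0.125, either way. A call with a gripper value outside its range is refused whole. The fingers move at their own pace and stop on an object; "grip_force" is the grip in N (left out, the last holds). Time passes only in rows, so rows that do not move let the fingers close, or fill a call up. It gives the time, the measured TCP pose, the force, the opening and the grip force at its end, in the units of the state.
- get_state(): the state, without advancing time (a new reading comes with each control period).
- read_camera(name): name is "scene" or "top" or "wrist"; returns the picture (420x560x3 uint8, red, green, blue); there is no depth.
- camera_params(name): a dict with "fx", "fy", "cx", "cy" (pixels), "rvec" (rotation vector, rad) and "tvec" (3), from world to camera coordinates, as OpenCV has them; the wrist camera has in their place "tool_from_camera" (4x4, takes a point from camera to tool coordinates, whose origin is the TCP and whose axes are the flange's). Camera axes: x right, y down, z forward; pixel columns grow to the right and rows downward; lengths in m; the calibration is good to about 2 mm. A picture is of the moment at which its call begins: read the wrist's pose just before it. camera_params takes no time and is no camera call.
- sign_off(): hands the job in; it is judged then, once.
The state is a dict: "time": time; "qpos": joint angles; "dq": joint speeds; "joint_efforts": joint torques, N m; "eef_pos": TCP position; "tcp_rot": TCP orientation; "contact_force": force on the tool from outside, world axes, zero at the start; "wrist_torque": the same for the moment, N m; "opening": opening from 0.0 (shut) to 1.0 (fully open); "finger_force": force on a finger pad.
Only numpy, scipy, OpenCV 4.12 (cv2) and the standard library are available. Lean on these libraries where they do the work, as an engineer would, in place of code of your own. Each camera call takes 0.05 s, during which the arm holds its last target. There are 200 camera calls.

## Working session

There is one attempt and no reset: what is moved stays moved. The work goes in short steps, Python scripts to look and compute and a tool call to move; the robot and the scene stay as the last step left them, time stands still between calls to the robot, and variables do not carry over. Pictures are saved under pics/ and viewed, at most 14 in all, crops included, and the job is handed in when it is done.

Besides the shell and the picture viewer there is one more tool, called after "Call:" by a JSON object that holds its "method" and its "body". move_arm: Moves the arm, as the interface text tells. Its arguments: {"type":"object","properties":{"moves":{"type":"array"},"grip_force":{"type":"number"}},"required":["moves"]}

```bash
mkdir -p pics; ls
python3 - <<'E'
from plant import *
import cv2
s=get_state();print({k:s[k] for k in('time','eef_pos','tcp_rot','opening')})
for n in("scene","top"):
    p=camera_params(n);print(n,p)
    cv2.imwrite(f'pics/{n}0.png',read_camera(n)[:,:,::-1])
print(camera_params("wrist"))
E
```

```text
pics
{'time': 0.0, 'eef_pos': array([0.28452976, 0.61130345, 0.20559842]), 'tcp_rot': array([ 2.16195083e-01,  9.76349442e-01, -1.12331519e-03, -4.37351012e-04]), 'opening': 0.9954166148325254}
scene {'fx': 525.2093781443346, 'fy': 525.2093781443346, 'cx': 279.56720322758497, 'cy': 203.28241158442785, 'rvec': array([ 2.24762547, -0.77723617,  0.34615958]), 'tvec': array([-0.47348324,  0.22440165,  0.91808913])}
top {'fx': 461.7860925947772, 'fy': 461.7860925947772, 'cx': 281.3150427057257, 'cy': 211.75354531286004, 'rvec': array([ 2.14239618, -2.17212424,  0.15422431]), 'tvec': array([-0.09884724,  0.52340537,  1.14317347])}
{'fx': 351.09849393810873, 'fy': 351.09849393810873, 'cx': 276.327749984244, 'cy': 202.60989949954882, 'tool_from_camera': array([[ 1.51032171e-04, -9.59854559e-01, -2.80498134e-01,
         7.17031655e-02],
       [ 9.99999619e-01,  3.85987991e-04, -7.82394580e-04,
         8.45345840e-04],
       [ 8.59253916e-04, -2.80497909e-01,  9.59854252e-01,
        -1.66557273e-01],
       [ 0.00000000e+00,  0.00000000e+00,  0.00000000e+00,
         1.00000000e+00]])}
```

View pics/scene0.png

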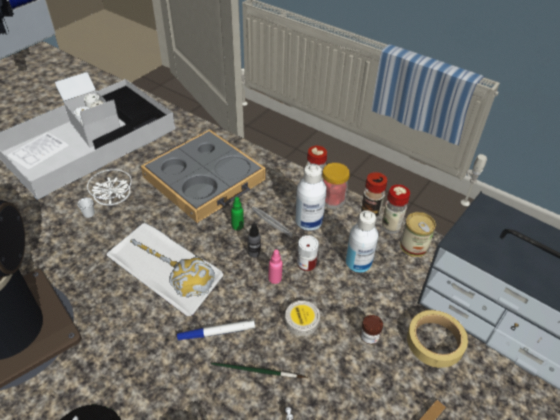

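View pics/top0.png

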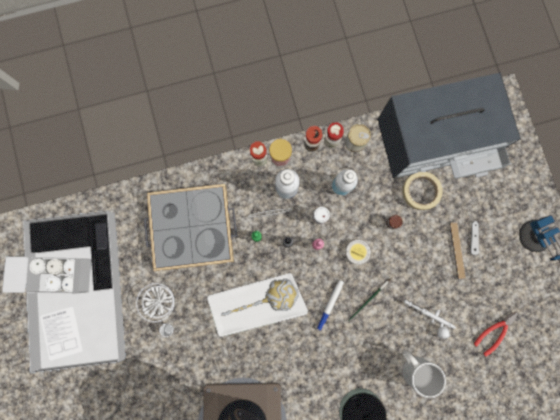

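The scene view shows the caddy at (204,172), the larger bottle (darker print) at (311,200) and rinse at (362,243). The jar is at (308,253), the black dropper at (254,240), the tin at (302,317) and the short jar at (372,330). In the top view the bottle is at (288,180), jar (322,214), dropper (288,241), tin (358,252) and caddy (190,227). I'll enlarge crops for precise pixels.

```bash
cat > h.py <<'E'
import numpy as np, cv2
from scipy.spatial.transform import Rotation as R
from plant import *
def ext(n,st=None):
    p=camera_params(n);K=np.array([[p['fx'],0,p['cx']],[0,p['fy'],p['cy']],[0,0,1]])
    if n=='wrist':
        T=np.eye(4);T[:3,:3]=R.from_quat(st['tcp_rot']).as_matrix();T[:3,3]=st['eef_pos']
        E=np.linalg.inv(T@p['tool_from_camera']);return K,E[:3,:3],E[:3,3]
    return K,R.from_rotvec(p['rvec']).as_matrix(),np.asarray(p['tvec'])
def proj(e,P): K,r,t=e;q=(r@np.atleast_2d(P).T).T+t;q=q@K.T;return q[:,:2]/q[:,2:]
def ray(e,uv): K,r,t=e;d=r.T@np.linalg.solve(K,[*uv,1]);return -r.T@t,d/np.linalg.norm(d)
def onz(e,uv,z): c,d=ray(e,uv);return c+d*(z-c[2])/d[2]
def tri(obs):
    A=0;b=0
    for e,uv in obs:
        c,d=ray(e,uv);M=np.eye(3)-np.outer(d,d);A=A+M;b=b+M@c
    return np.linalg.solve(A,b)
def crop(im,x,y,w,h,f): return cv2.resize(im[y:y+h,x:x+w],None,fx=f,fy=f,interpolation=cv2.INTER_CUBIC)
E
python3 - <<'E'
from h import *
a=cv2.imread('pics/scene0.png');b=cv2.imread('pics/top0.png')
cv2.imwrite('pics/sc.png',crop(a,140,130,260,220,3)); cv2.imwrite('pics/tc.png',crop(b,140,130,270,150,2.96))
S,T=ext('scene'),ext('top')
for n,s,t in [('thinner cap',(314,168),(288,176)),('jar',(309,243),(322,214)),('dropper',(254,228),(288,241)),('tin',(303,315),(358,252)),('pk NW?',(207,148),(170,211)),('pk',(200,188),(210,243)),('pk',(175,165),(173,246)),('pk',(233,167),(205,207)),('rinse',(368,217),(348,176)),('short',(373,324),(395,222))]:
    print(n,tri([(S,s),(T,t)]).round(3))
print(proj(S,[0,0,0]),proj(T,[[0,0,0],[.285,.612,.2]]))
E
```

```text
thinner cap [ 0.59  -0.122  0.15 ]
jar [ 0.511 -0.207  0.064]
dropper [ 0.445 -0.121  0.076]
tin [ 0.418 -0.301  0.022]
pk NW? [0.528 0.176 0.04 ]
pk [0.445 0.075 0.035]
pk [0.438 0.167 0.041]
pk [0.538 0.087 0.037]
rinse [ 0.594 -0.265  0.13 ]
short [ 0.492 -0.395  0.038]
[[  8.70261302 331.65540811]] [[241.38560077 423.18368054]
 [-56.05594814 316.99861902]]
```

View pics/sc.png

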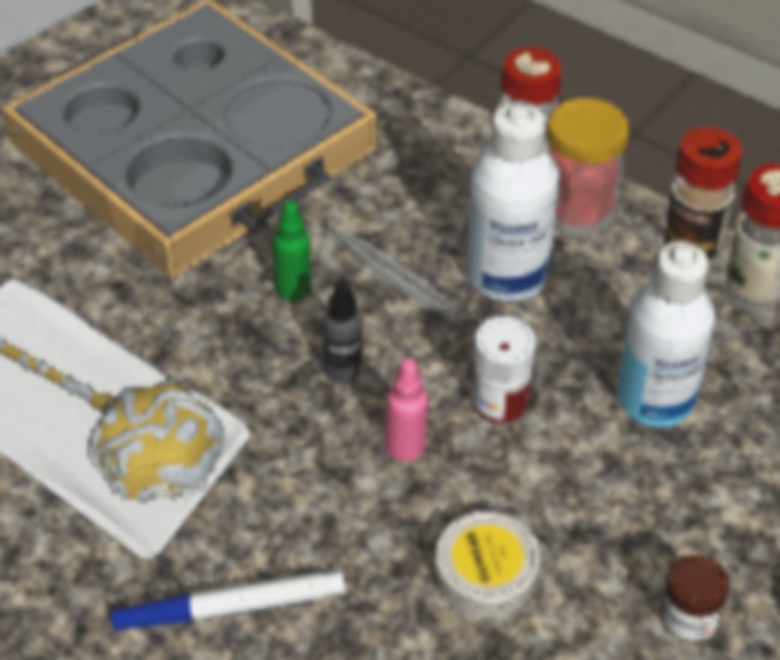

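View pics/tc.png

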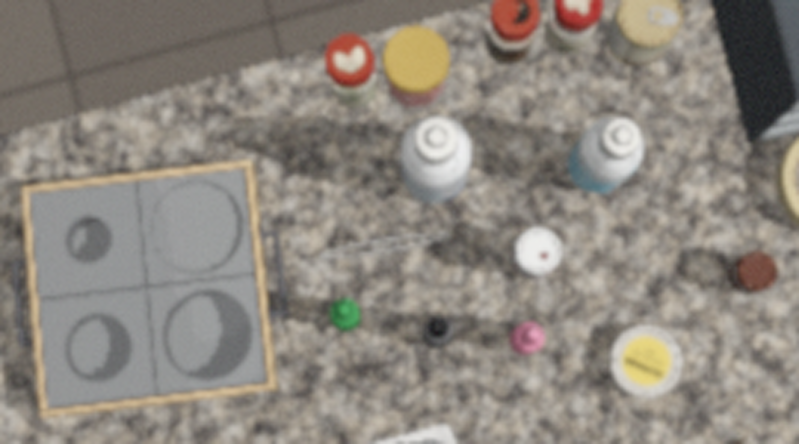

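The crops give pocket order: dropper at top-view crop (88,239), tin (198,226), jar (99,347), bottle (207,335). Cap centres in the top-view crop are thinner (436,136), jar (538,250), dropper (437,326) and tin (646,361). Next I triangulate these.

```bash
cat >> h.py <<'E'
def yaw(st):
    m=R.from_quat(st['tcp_rot']).as_matrix();return np.degrees(np.arctan2(m[1,1],m[0,1]))
def go(st,tgt):  # remaining shift in tool axes
    return (R.from_quat(st['tcp_rot']).as_matrix().T@(np.array(tgt)-st['eef_pos'])).round(4)
E
python3 - <<'E'
from h import *
S,T=ext('scene'),ext('top')
f=lambda p:(140+p[0]/3,130+p[1]/3); g=lambda p:(140+p[0]/2.96,130+p[1]/2.96)
O={'bottle':((521,115),(436,136),.150),'jar':((505,340),(538,250),.063),'dropper':((344,286),(437,326),.084),'tin':((488,556),(646,361),.021),
'Pdrop':((199,54),(88,239),.037),'Ptin':((278,110),(198,226),.037),'Pjar':((101,110),(99,347),.037),'Pbot':((179,173),(207,335),.037),
'green':((291,208),(345,311),.084),'pink':((408,366),(528,330),.084),'cornerSE':((175,272-30),(272,386),.04),'cornerNE':((375,115),(250,163),.04),'gold':((588,120),(417,58),.08)}
P={}
for k,(s,t,z) in O.items():
    s,t=f(s),g(t);a=tri([(S,s),(T,t)]);c=(onz(S,s,z)+onz(T,t,z))/2;P[k]=c
    print(k,a.round(3),'fixed-z',c[:2].round(4), (onz(S,s,z)-onz(T,t,z))[:2].round(4))
q=np.array([P[k][:2] for k in('Pjar','Pdrop','Ptin','Pbot')]);c=q.mean(0)
v=((q[1]-q[0])+(q[2]-q[3]))/2;w=((q[0]-q[3])+(q[1]-q[2]))/2
print(c,v,w,np.hypot(*v),np.hypot(*w));th=np.arctan2(v[1]-w[0],v[0]+w[1]);print(np.degrees(th))
u=np.array([np.cos(th),np.sin(th)])*.047;n=np.array([-u[1],u[0]])
print('fit jar,drop,tin,bot',(c-u+n).round(4),(c+u+n).round(4),(c+u-n).round(4),(c-u-n).round(4))
s=get_state();print(yaw(s),go(s,[*P['bottle'][:2],.25]))
E
```

```text
bottle [ 0.591 -0.12   0.148] fixed-z [ 0.59   -0.1208] [-0.001  -0.0017]
jar [ 0.51  -0.206  0.063] fixed-z [ 0.5099 -0.2061] [-0.0005  0.0007]
dropper [ 0.447 -0.12   0.081] fixed-z [ 0.4458 -0.1212] [ 0.     -0.0027]
tin [ 0.417 -0.301  0.022] fixed-z [ 0.4176 -0.301 ] [0.0001 0.0008]
Pdrop [0.528 0.177 0.04 ] fixed-z [0.5286 0.179 ] [0.0009 0.0025]
Ptin [0.537 0.083 0.042] fixed-z [0.5389 0.0857] [0.0014 0.0046]
Pjar [0.435 0.167 0.038] fixed-z [0.4349 0.1676] [-0.0008  0.0017]
Pbot [0.444 0.075 0.036] fixed-z [0.4438 0.0747] [-0.0007 -0.0008]
green [ 0.46  -0.045  0.084] fixed-z [ 0.4596 -0.0446] [ 0.0009 -0.0001]
pink [ 0.441 -0.195  0.077] fixed-z [ 0.4393 -0.1966] [-0.0044 -0.0043]
cornerSE [0.402 0.019 0.036] fixed-z [0.4013 0.0169] [ 0.0024 -0.0051]
cornerNE [0.593 0.038 0.038] fixed-z [0.592  0.0374] [-0.0003 -0.0021]
gold [ 0.669 -0.107  0.093] fixed-z [ 0.6766 -0.1015] [0.0077 0.0104]
[0.48653496 0.12675694] [0.0943582  0.01117206] [-0.00964358  0.09308157] 0.0950172869660286 0.0935797951494451
6.336872643361746
fit jar,drop,tin,bot [0.4346 0.1683] [0.5281 0.1787] [0.5384 0.0852] [0.445  0.0749]
65.0317137497692 [-0.5859 -0.5349 -0.0433]
```

Call:
{"method": "move_arm", "body": {"moves": [[1, [0, 0, -0.005], [0, 0, 0.1025]], [1, [0, 0, -0.005], [0, 0, 0.1025]], [1, [0, 0, -0.005], [0, 0, 0.1025]], [1, [0, 0, -0.005], [0, 0, 0.1025]], [1, [0, 0, -0.005], [0, 0, 0.1025]], [1, [0, 0, -0.005], [0, 0, 0.1025]], [1, [0, 0, -0.005], [0, 0, 0.1025]], [1, [0, 0, -0.005], [0, 0, 0.1025]], [1, [0, 0, -0.005], [0, 0, 0.1025]], [1, [0, 0, -0.005], [0, 0, 0.1025]]], "grip_force": 40}}

```text
time: 0.93
eef_pos: [0.2847, 0.6116, 0.2564]
tcp_rot: [0.669, 0.743, -0.001, 0.0]
contact_force: [-1.2, -0.3, 0.4]
opening: 1.002
finger_force: 0.0
```

```bash
python3 -c "
from h import *
s=get_state();print(yaw(s),s['eef_pos'],go(s,[.59,-.121,.25]))"
```

```text
6.014052865364528 [0.28469033 0.61160258 0.25640802] [-0.7606  0.2269  0.0071]
```

Call:
{"method": "move_arm", "body": {"moves": [[1, [-0.038, 0.0113, 0], [0, 0, 0]], [1, [-0.038, 0.0113, 0], [0, 0, 0]], [1, [-0.038, 0.0113, 0], [0, 0, 0]], [1, [-0.038, 0.0113, 0], [0, 0, 0]], [1, [-0.038, 0.0113, 0], [0, 0, 0]], [1, [-0.038, 0.0113, 0], [0, 0, 0]], [1, [-0.038, 0.0113, 0], [0, 0, 0]], [1, [-0.038, 0.0113, 0], [0, 0, 0]], [1, [-0.038, 0.0113, 0], [0, 0, 0]], [1, [-0.038, 0.0113, 0], [0, 0, 0]]]}}

```text
time: 1.77
eef_pos: [0.4389, 0.2447, 0.2566]
tcp_rot: [0.667, 0.745, -0.0, -0.0]
contact_force: [0.5, -0.4, -0.5]
opening: 0.998
finger_force: 0.0
```

Call:
{"method": "move_arm", "body": {"moves": [[1, [-0.038, 0.0113, 0], [0, 0, 0]], [1, [-0.038, 0.0113, 0], [0, 0, 0]], [1, [-0.038, 0.0113, 0], [0, 0, 0]], [1, [-0.038, 0.0113, 0], [0, 0, 0]], [1, [-0.038, 0.0113, 0], [0, 0, 0]], [1, [-0.038, 0.0113, 0], [0, 0, 0]], [1, [-0.038, 0.0113, 0], [0, 0, 0]], [1, [-0.038, 0.0113, 0], [0, 0, 0]], [1, [-0.0375, 0.0113, 0], [0, 0, 0]], [1, [-0.0375, 0.0113, 0], [0, 0, 0]]]}}

```text
time: 2.6
eef_pos: [0.593, -0.1196, 0.2564]
tcp_rot: [0.667, 0.745, -0.0, -0.0]
contact_force: [0.1, 0.3, -0.5]
opening: 0.999
finger_force: 0.0
```

```bash
python3 -c "
from h import *
s=get_state();print(yaw(s),s['eef_pos'],go(s,[.59,-.121,.25]))
e=ext('wrist',s);cv2.imwrite('pics/w1.png',read_camera('wrist')[:,:,::-1])
print(proj(e,[[.59,-.121,.151],[.51,-.206,.063]]),proj(e,[[.6085,-.119,.145],[.6085,-.119,.125],[.6085,-.119,.11],[.62,-.118,.095]]))"
```

```text
6.282279274033561 [ 0.5929725  -0.1195679   0.25638763] [-0.0011 -0.0031  0.0064]
[[272.60352315 195.0477475 ]
 [193.27808523 240.51563485]] [[295.42543404 193.19639702]
 [294.27044587 187.35017272]
 [293.49486215 183.42438677]
 [304.86334284 180.11278836]]
```

View pics/w1.png

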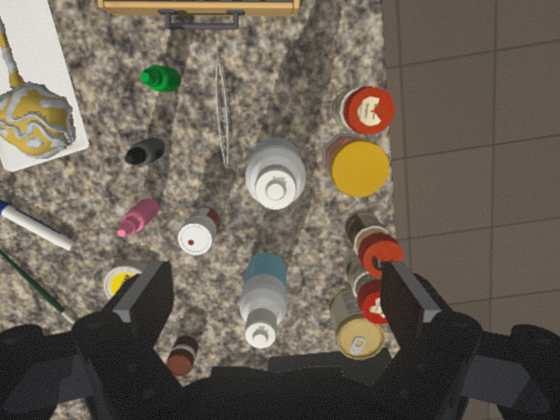

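The wrist view shows the bottle's nozzle at (277,187) with the cap ring around it, and the jar cap at (194,238). The rinse bottle is at (260,335). Everything lies where triangulated, within a few mm.

```bash
python3 -c "
from h import *
s=get_state();e=ext('wrist',s);T=ext('top');S=ext('scene')
n=onz(e,(276.5,187.5),.151);print(n,onz(e,(194,238),.063))
print(tri([(S,(313.7,168.3)),(T,(287.3,175.9)),(e,(276.5,187.5))]))
print(go(s,[.590,-.1175,.117]),proj(e,s['eef_pos']))"
```

```text
[ 0.59448874 -0.12145655  0.151     ] [ 0.51251184 -0.21004892  0.063     ]
[ 0.59231089 -0.120628    0.14803235]
[ 0.0098 -0.004   0.1388] [[276.21093516 246.43973907]]
```

```bash
python3 -c "
from h import *
s=get_state();e=ext('wrist',s);im=read_camera('wrist');s2=get_state();print(s['eef_pos'],s2['eef_pos'],s2['dq'].round(3))
cv2.imwrite('pics/w2.png',im[:,:,::-1])
g=cv2.cvtColor(im,cv2.COLOR_RGB2GRAY);
c=cv2.HoughCircles(g[120:260,150:330],cv2.HOUGH_GRADIENT,1,25,param1=80,param2=18,minRadius=8,maxRadius=32);print(c+[150,120,0])
cv2.imwrite('pics/w2c.png',crop(im[:,:,::-1],150,100,200,150,4))"
```

```text
[ 0.59486573 -0.12614599  0.25589396] [ 0.59361819 -0.12266018  0.25565441] [ 0.066 -0.049  0.055  0.047  0.046  0.037]
[[[273.5        168.5         30.29999924]
  [224.5        159.5         31.39999962]
  [200.5        171.5         31.39999962]
  [192.5        230.5         28.        ]
  [297.5        209.5         31.39999962]
  [225.5        199.5         31.39999962]
  [184.5        204.5         31.39999962]
  [270.5        200.5         30.29999924]
  [245.5        219.5         22.39999962]
  [201.5        145.5         20.20000076]
  [176.5        155.5         20.20000076]
  [275.5        225.5         22.39999962]
  [294.5        144.5         22.39999962]
  [304.5        234.5         19.10000038]
  [248.5        183.5         21.29999924]
  [250.5        257.5         31.39999962]
  [240.5        138.5         15.80000019]
  [155.5        189.5         19.10000038]
  [230.5        241.5         13.60000038]
  [315.5        183.5         13.39999962]
  [158.5        219.5          9.60000038]]]
```

View pics/w2c.png

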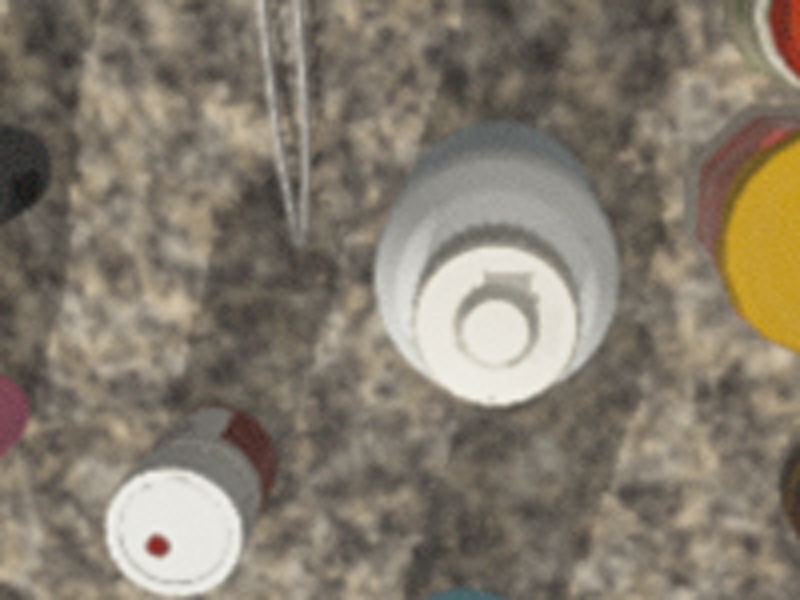

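The crop shows the cap disc centre at crop (497,327), full (274,182), and the jar cap at crop (174,530), full (193.5,232.5). The cap's nub is only a few mm high.

```bash
python3 -c "
from h import *
s=get_state();f=dict(s);f['eef_pos']=np.array([0.59486573,-0.12614599,0.25589396]);e=ext('wrist',f)
print(onz(e,(274.2,181.8),.146),onz(e,(193.5,232.5),.063))
print(s['eef_pos'],go(s,[.590,-.1205,.117]))"
```

```text
[ 0.59206058 -0.11780228  0.146     ] [ 0.51130265 -0.20280914  0.063     ]
[ 0.59361819 -0.12266018  0.25565441] [ 0.0027 -0.0032  0.1387]
```

Call:
{"method": "move_arm", "body": {"moves": [[1, [0.002, -0.0025, 0.0], [0, 0, 0]], [1, [0, 0, 0.02], [0, 0, 0]], [1, [0, 0, 0.025], [0, 0, 0]], [1, [0, 0, 0.025], [0, 0, 0]], [1, [0, 0, 0.025], [0, 0, 0]], [1, [0, 0, 0.02], [0, 0, 0]], [1, [0, 0, 0.015], [0, 0, 0]], [1, [0, 0, 0.009], [0, 0, 0]], [1, [0, 0, 0], [0, 0, 0]], [1, [0, 0, 0], [0, 0, 0]]]}}

```text
time: 3.53
eef_pos: [0.5899, -0.115, 0.1182]
tcp_rot: [0.667, 0.745, -0.0, -0.0]
contact_force: [0.1, -0.1, -0.1]
opening: 1.0
finger_force: 0.0
```

```bash
python3 -c "
from h import *
s=get_state();print(s['eef_pos'],go(s,[.5905,-.1205,.117]));cv2.imwrite('pics/w3.png',crop(read_camera('wrist')[:,:,::-1],100,100,360,270,2))"
```

```text
[ 0.58992126 -0.11498838  0.11822847] [-0.0055 -0.      0.0012]
```

View pics/w3.png

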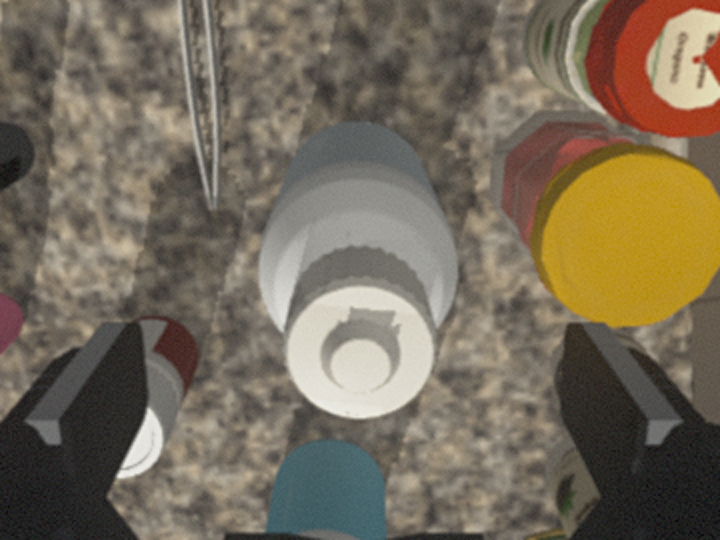

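Cap centre is at crop (360,350), i.e. full (280,275), midway between the fingers; nothing blocks them.

```bash
python3 -c "
from h import *
s=get_state();e=ext('wrist',dict(s,eef_pos=np.array([0.58992126,-0.11498838,0.11822847])));c=onz(e,(280,275),.147);print(c,s['eef_pos'],go(s,[.5905,c[1],.117]), s['opening'])"
```

```text
[ 0.59166176 -0.11573981  0.147     ] [ 0.59067811 -0.11548038  0.11926101] [-0.0002 -0.0002  0.0023] 0.999541988667712
```

Call:
{"method": "move_arm", "body": {"moves": [[1, [0, 0, 0.002], [0, 0, 0]], [0.6, [0, 0, 0], [0, 0, 0]], [0.5, [0, 0, 0], [0, 0, 0]], [0.3, [0, 0, 0], [0, 0, 0]], [0.2, [0, 0, 0], [0, 0, 0]], [0.2, [0, 0, 0], [0, 0, 0]], [0.2, [0, 0, 0], [0, 0, 0]], [0.2, [0, 0, 0], [0, 0, 0]], [0.2, [0, 0, 0], [0, 0, 0]], [0.2, [0, 0, 0], [0, 0, 0]]], "grip_force": 40}}

```text
time: 4.42
eef_pos: [0.5906, -0.1162, 0.1167]
tcp_rot: [0.667, 0.745, 0.0, 0.001]
contact_force: [0.3, -1.5, 3.6]
opening: 0.352
finger_force: 39.6
```

Call:
{"method": "move_arm", "body": {"moves": [[0.2, [0, 0, -0.003], [0, 0, 0]], [0.2, [0, 0, -0.005], [0, 0, 0]], [0.2, [0, 0, -0.01], [0, 0, 0]], [0.2, [0, 0, -0.015], [0, 0, 0]], [0.2, [0, 0, -0.018], [0, 0, 0]], [0.2, [0, 0, -0.018], [0, 0, 0]], [0.2, [0, 0, -0.018], [0, 0, 0]], [0.2, [0, 0, -0.015], [0, 0, 0]], [0.2, [0, 0, -0.01], [0, 0, 0]], [0.2, [0, 0, -0.005], [0, 0, 0]]]}}

```text
time: 5.25
eef_pos: [0.5908, -0.1162, 0.2353]
tcp_rot: [0.667, 0.745, 0.001, 0.001]
contact_force: [-0.6, 0.2, -1.4]
opening: 0.361
finger_force: 39.7
```

```bash
python3 -c "
from h import *
s=get_state();print(s['eef_pos'],s['contact_force'],yaw(s),go(s,[.445,.075,s['eef_pos'][2]]));
cv2.imwrite('pics/s2.png',crop(read_camera('scene')[:,:,::-1],200,60,200,230,2.5))"
```

```text
[ 0.59075322 -0.11616148  0.23525845] [-0.60748531  0.22097283 -1.3946748 ] 6.305070174714555 [ 0.206  -0.1239 -0.0006]
```

View pics/s2.png

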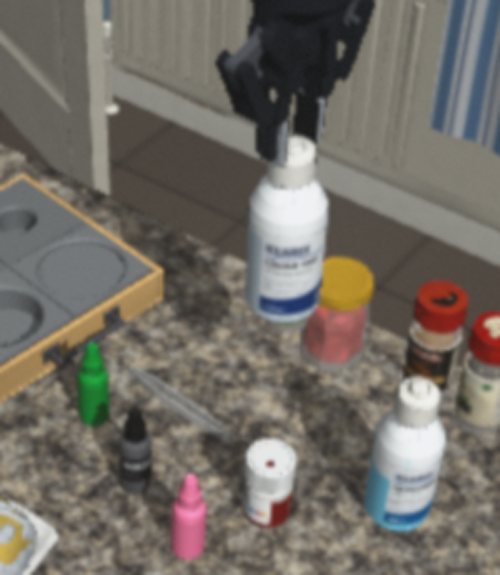

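The bottle hangs upright in the gripper, well clear of the worktop. Next I carry it over its pocket.

Call:
{"method": "move_arm", "body": {"moves": [[0.2, [0.01, -0.006, 0], [0, 0, 0]], [0.2, [0.022, -0.013, 0], [0, 0, 0]], [0.2, [0.03, -0.0175, 0], [0, 0, 0]], [0.2, [0.034, -0.0198, 0], [0, 0, 0]], [0.2, [0.034, -0.0198, 0], [0, 0, 0]], [0.2, [0.03, -0.0175, 0], [0, 0, 0]], [0.2, [0.025, -0.0145, 0], [0, 0, 0]], [0.2, [0.016, -0.009, 0], [0, 0, 0]], [0.2, [0.007, -0.004, 0], [0, 0, 0]], [0.2, [0.002, -0.0015, 0], [0, 0, 0]]]}}

```text
time: 6.13
eef_pos: [0.4436, 0.0805, 0.2318]
tcp_rot: [0.666, 0.746, -0.001, -0.001]
contact_force: [0.5, -0.2, -1.4]
opening: 0.359
finger_force: 39.8
```

Call:
{"method": "move_arm", "body": {"moves": [[0.2, [0, 0, 0.005], [0, 0, 0]], [0.2, [0, 0, 0.01], [0, 0, 0]], [0.2, [0, 0, 0.015], [0, 0, 0]], [0.2, [0, 0, 0.015], [0, 0, 0]], [0.2, [0, 0, 0.01], [0, 0, 0]], [0.2, [0, 0, 0.005], [0, 0, 0]], [0.2, [0, 0, 0], [0, 0, 0]], [0.2, [0, 0, 0], [0, 0, 0]], [0.2, [0, 0, 0], [0, 0, 0]], [0.2, [0, 0, 0], [0, 0, 0]]]}}

```text
time: 6.97
eef_pos: [0.446, 0.0792, 0.174]
tcp_rot: [0.667, 0.745, 0.001, 0.001]
contact_force: [-0.1, 0.2, -1.5]
opening: 0.354
finger_force: 39.8
```

```bash
python3 -c "
from h import *
s=get_state();print(s['eef_pos'],s['contact_force'],yaw(s),go(s,[.4456,.0792,s['eef_pos'][2]]));
a=crop(read_camera('scene')[:,:,::-1],120,60,160,180,2.5)
b=crop(read_camera('top')[:,:,::-1],140,160,130,150,3)
cv2.imwrite('pics/sb.png',np.hstack([a,b]))"
```

```text
[0.44599743 0.07917263 0.17402895] [-0.14078954  0.20011333 -1.49638548] 6.297741874276237 [ 0.0001 -0.0004 -0.    ]
```

View pics/sb.png

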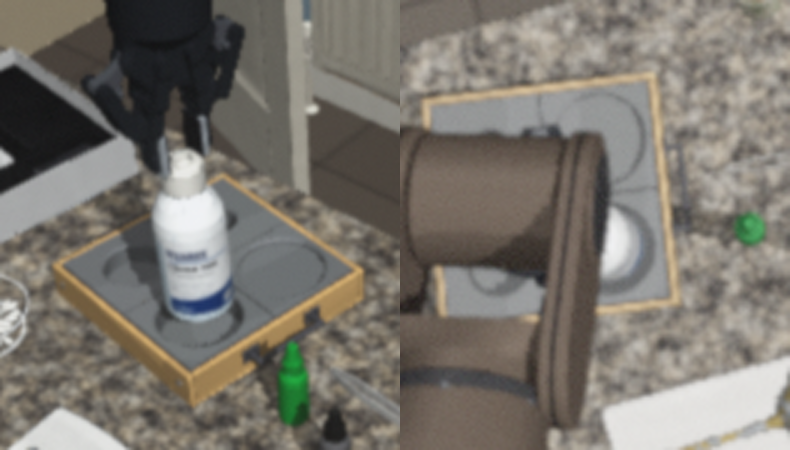

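The bottle is over its pocket: in the scene crop the base is centred at about (198,312), above the pocket at (199,320). I lower it now.

Call:
{"method": "move_arm", "body": {"moves": [[0.2, [0, 0, 0.003], [0, 0, 0]], [0.2, [0, 0, 0.006], [0, 0, 0]], [0.2, [0, 0, 0.006], [0, 0, 0]], [0.2, [0, 0, 0.006], [0, 0, 0]], [0.2, [0, 0, 0.006], [0, 0, 0]], [0.2, [0, 0, 0.005], [0, 0, 0]], [0.2, [0, 0, 0.005], [0, 0, 0]], [0.2, [0, 0, 0.003], [0, 0, 0]], [0.2, [0, 0, 0.001], [0, 0, 0]], [0.2, [0, 0, 0], [0, 0, 0]]]}}

```text
time: 7.9
eef_pos: [0.4451, 0.0793, 0.1317]
tcp_rot: [0.667, 0.745, -0.0, -0.0]
contact_force: [-0.2, 0.7, -1.9]
opening: 0.359
finger_force: 39.8
```

Call:
{"method": "move_arm", "body": {"moves": [[0.2, [0, 0, 0.001], [0, 0, 0]], [0.2, [0, 0, 0.001], [0, 0, 0]], [0.2, [0, 0, 0.001], [0, 0, 0]], [0.2, [0, 0, 0.001], [0, 0, 0]], [0.2, [0, 0, 0.0005], [0, 0, 0]], [0.2, [0, 0, 0], [0, 0, 0]], [0.2, [0, 0, 0], [0, 0, 0]], [0.2, [0, 0, 0], [0, 0, 0]], [0.2, [0, 0, 0], [0, 0, 0]], [0.2, [0, 0, 0], [0, 0, 0]]]}}

```text
time: 8.73
eef_pos: [0.4455, 0.0793, 0.1278]
tcp_rot: [0.667, 0.745, 0.0, 0.0]
contact_force: [-1.4, 0.0, 1.0]
opening: 0.356
finger_force: 40.2
```

Contact shows at the expected height. I release it.

Call:
{"method": "move_arm", "body": {"moves": [[0.36, [0, 0, 0], [0, 0, 0]], [0.4, [0, 0, 0], [0, 0, 0]], [0.45, [0, 0, 0], [0, 0, 0]], [0.55, [0, 0, 0], [0, 0, 0]], [0.7, [0, 0, 0], [0, 0, 0]], [0.8, [0, 0, 0], [0, 0, 0]], [0.8, [0, 0, 0], [0, 0, 0]], [0.8, [0, 0, -0.005], [0, 0, 0]], [0.8, [0, 0, -0.01], [0, 0, 0]], [0.8, [0, 0, -0.02], [0, 0, 0]]]}}

```text
time: 9.57
eef_pos: [0.4436, 0.0794, 0.1613]
tcp_rot: [0.667, 0.745, -0.002, -0.002]
contact_force: [-0.2, 0.3, -0.1]
opening: 0.8
finger_force: 0.0
```

Call:
{"method": "move_arm", "body": {"moves": [[1, [0, 0, -0.035], [0, 0, 0]], [1, [0, 0, -0.03], [0, 0, 0]], [1, [-0.03, 0, -0.02], [0, 0, 0]], [1, [-0.04, 0.0, 0], [0, 0, 0]], [1, [-0.04, 0, 0], [0, 0, 0]], [1, [-0.04, 0.01, 0], [0, 0, 0]], [1, [-0.04, 0.01, 0], [0, 0, 0]], [1, [-0.03, 0.01, 0], [0, 0, 0]], [1, [-0.02, 0.01, 0], [0, 0, 0]], [1, [-0.008, 0.005, 0], [0, 0, 0]]]}}

```text
time: 10.4
eef_pos: [0.5181, -0.1653, 0.2485]
tcp_rot: [0.668, 0.744, -0.0, 0.001]
contact_force: [0.0, -0.4, -0.3]
opening: 1.0
finger_force: 0.0
```

```bash
python3 -c "
from h import *
s=get_state();print(s['eef_pos'],s['opening'],go(s,[.511,-.2035,.16]));
a=crop(read_camera('scene')[:,:,::-1],120,60,160,180,2.2)
b=crop(read_camera('top')[:,:,::-1],140,160,130,132,3)
cv2.imwrite('pics/sb2.png',np.hstack([a,b]))"
```

```text
[ 0.51814293 -0.16525015  0.2484981 ] 1.000361679239797 [-0.0372 -0.0113  0.0885]
```

View pics/sb2.png

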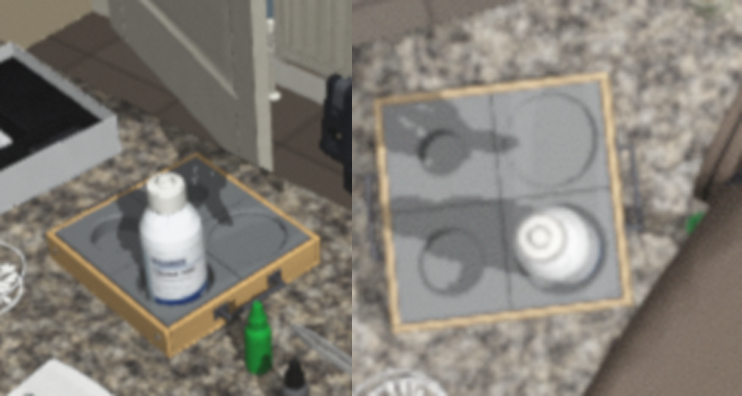

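The larger bottle stands upright in its pocket, with the base out of sight in the recess. Next is the jar.

Call:
{"method": "move_arm", "body": {"moves": [[0.85, [-0.015, -0.004, 0.01], [0, 0, 0]], [0.85, [-0.015, -0.005, 0.02], [0, 0, 0]], [0.85, [-0.007, -0.002, 0.03], [0, 0, 0]], [0.85, [0, 0, 0.035], [0, 0, 0]], [0.85, [0, 0, 0.03], [0, 0, 0]], [0.85, [0, 0, 0.015], [0, 0, 0]], [0.85, [0, 0, 0.008], [0, 0, 0]], [0.85, [0, 0, 0], [0, 0, 0]], [0.85, [0, 0, 0], [0, 0, 0]], [0.85, [0, 0, 0], [0, 0, 0]]]}}

```text
time: 11.33
eef_pos: [0.5116, -0.2004, 0.1018]
tcp_rot: [0.667, 0.745, 0.0, 0.002]
contact_force: [0.2, -0.3, 0.4]
opening: 0.852
finger_force: 0.0
```

```bash
python3 -c "
from h import *
s=get_state();e=ext('wrist',s);im=read_camera('wrist');s2=get_state();print(s['eef_pos'],s2['eef_pos'],go(s2,[.511,-.2035,.026]),proj(e,[.511,-.203,.063]))
hsv=cv2.cvtColor(im,cv2.COLOR_RGB2HSV);m=((hsv[...,1]<40)&(hsv[...,2]>170)).astype('uint8');m[:, :180]=0
n,l,st,c=cv2.connectedComponentsWithStats(m)
for i in range(1,n):
  if st[i,4]>300: print(st[i],c[i],onz(e,(st[i,0]+st[i,2]/2,st[i,1]+st[i,3]/2),.063))
cv2.imwrite('pics/wj.png',im[:,:,::-1])"
```

```text
[ 0.51162635 -0.20038317  0.10175013] [ 0.511672   -0.20060815  0.10184451] [-0.0026 -0.0012  0.0758] [[274.63726808 225.03950557]]
[ 245  198   60   57 2605] [275.0806142  226.10441459] [ 0.51132979 -0.20393469  0.063     ]
[438 392  20  28 351] [448.0997151  405.91737892] [ 0.65334044 -0.32970318  0.063     ]
```

Jar cap measured at (0.511, -0.204), with a 60 px disc where expected. I descend and grip.

Call:
{"method": "move_arm", "body": {"moves": [[0.85, [-0.003, -0.0005, 0.008], [0, 0, 0]], [0.85, [0, 0, 0.015], [0, 0, 0]], [0.85, [0, 0, 0.018], [0, 0, 0]], [0.85, [0, 0, 0.018], [0, 0, 0]], [0.85, [0, 0, 0.011], [0, 0, 0]], [0.85, [0, 0, 0.005], [0, 0, 0]], [0.85, [0, 0, 0], [0, 0, 0]], [0.6, [0, 0, 0], [0, 0, 0]], [0.4, [0, 0, 0], [0, 0, 0]], [0.3, [0, 0, 0], [0, 0, 0]]], "grip_force": 30}}

```text
time: 12.22
eef_pos: [0.5112, -0.2039, 0.026]
tcp_rot: [0.667, 0.745, 0.0, 0.001]
contact_force: [-1.8, 0.9, 5.0]
opening: 0.439
finger_force: 30.5
```

Call:
{"method": "move_arm", "body": {"moves": [[0.3, [0, 0, 0], [0, 0, 0]], [0.3, [0, 0, 0], [0, 0, 0]], [0.3, [0, 0, 0], [0, 0, 0]], [0.3, [0, 0, 0], [0, 0, 0]], [0.3, [0, 0, -0.004], [0, 0, 0]], [0.3, [0, 0, -0.01], [0, 0, 0]], [0.3, [0, 0, -0.015], [0, 0, 0]], [0.3, [0, 0, -0.01], [0, 0, 0]], [0.3, [0, 0, -0.005], [0, 0, 0]], [0.3, [0, 0, 0], [0, 0, 0]]]}}

```text
time: 13.05
eef_pos: [0.511, -0.2038, 0.0703]
tcp_rot: [0.667, 0.745, 0.0, 0.001]
contact_force: [-0.5, -0.6, -0.1]
opening: 0.439
finger_force: 30.2
```

Call:
{"method": "move_arm", "body": {"moves": [[0.3, [0, 0, -0.02], [0, 0, 0]], [0.3, [0, 0, -0.035], [0, 0, 0]], [0.3, [0, 0, -0.04], [0, 0, 0]], [0.3, [0.01, 0, -0.035], [0, 0, 0]], [0.3, [0.025, 0, -0.02], [0, 0, 0]], [0.3, [0.035, -0.004, -0.01], [0, 0, 0]], [0.3, [0.04, -0.004, 0], [0, 0, 0]], [0.3, [0.04, -0.004, 0], [0, 0, 0]], [0.3, [0.04, -0.004, 0], [0, 0, 0]], [0.3, [0.04, -0.004, 0], [0, 0, 0]]]}}

```text
time: 13.88
eef_pos: [0.4638, 0.0248, 0.2278]
tcp_rot: [0.667, 0.745, -0.0, -0.0]
contact_force: [-0.0, -0.0, -1.1]
opening: 0.442
finger_force: 30.3
```

Call:
{"method": "move_arm", "body": {"moves": [[0.3, [0.04, -0.004, 0], [0, 0, 0]], [0.3, [0.04, -0.004, 0], [0, 0, 0]], [0.3, [0.03, -0.003, 0], [0, 0, 0]], [0.3, [0.02, -0.0025, 0], [0, 0, 0]], [0.3, [0.013, 0, 0], [0, 0, 0]], [0.3, [0.005, 0, 0], [0, 0, 0]], [0.3, [0.002, 0, 0], [0, 0, 0]], [0.3, [0, 0, 0], [0, 0, 0]], [0.3, [0, 0, 0], [0, 0, 0]], [0.3, [0, 0, 0], [0, 0, 0]]]}}

```text
time: 14.72
eef_pos: [0.4354, 0.1699, 0.2284]
tcp_rot: [0.668, 0.744, -0.0, -0.0]
contact_force: [0.5, -0.2, -0.5]
opening: 0.44
finger_force: 30.3
```

```bash
python3 -c "
from h import *
s=get_state();print(s['eef_pos'],s['opening'],yaw(s),go(s,[.4356,.1705,.043]))
cv2.imwrite('pics/wj2.png',read_camera('wrist')[:,:,::-1]);e=ext('wrist',s);print(proj(e,[[.4356,.1705,.037],[.4346,.1683,.037],[.4462,.079,.162]]))"
```

```text
[0.43536399 0.16988804 0.22836703] 0.43990562035838177 6.220099350931432 [0.0006 0.0004 0.1854]
[[276.80464985 171.72627501]
 [275.61547434 173.69813298]
 [277.54805917 321.89895175]]
```

View pics/wj2.png

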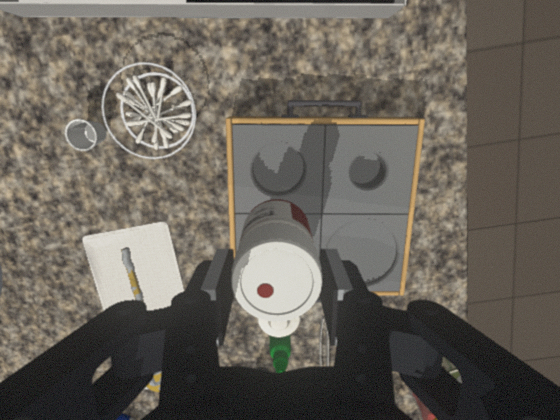

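The wrist view shows the jar pocket centred at (278.5,167.5), the dropper pocket at (366.5,169) and the tin pocket at (360,250). The jar is held straight at (277,280).

```bash
python3 -c "
from h import *
s=get_state();e=ext('wrist',s);print(s['eef_pos'])
for uv in[(278.5,167.5),(366.5,169),(360,250)]: print(onz(e,uv,.037))
K,r,t=e
# grey block area corners & block-cross joint
for uv in[(323,214),(231,121),(421,123)]: print(onz(e,uv,.037))"
```

```text
[0.43539162 0.16991444 0.22843135]
[0.43690964 0.17513044 0.037     ]
[0.52746873 0.18345078 0.037     ]
[0.53670152 0.09309625 0.037     ]
[0.48992293 0.13012427 0.037     ]
[0.3847725  0.21654965 0.037     ]
[0.5730288  0.23514309 0.037     ]
```

Call:
{"method": "move_arm", "body": {"moves": [[0.3, [0.002, 0.0005, 0.01], [0, 0, 0]], [0.3, [0, 0, 0.02], [0, 0, 0]], [0.3, [0, 0, 0.028], [0, 0, 0]], [0.3, [0, 0, 0.03], [0, 0, 0]], [0.3, [0, 0, 0.028], [0, 0, 0]], [0.3, [0, 0, 0.02], [0, 0, 0]], [0.3, [0, 0, 0.015], [0, 0, 0]], [0.3, [0, 0, 0.01], [0, 0, 0]], [0.3, [0, 0, 0.007], [0, 0, 0]], [0.3, [0, 0, 0], [0, 0, 0]]]}}

```text
time: 15.6
eef_pos: [0.4345, 0.1724, 0.059]
tcp_rot: [0.667, 0.745, -0.001, -0.001]
contact_force: [-0.5, -0.6, -0.1]
opening: 0.44
finger_force: 30.3
```

Call:
{"method": "move_arm", "body": {"moves": [[0.3, [0, 0, 0.005], [0, 0, 0]], [0.3, [0, 0, 0.005], [0, 0, 0]], [0.3, [0, 0, 0.003], [0, 0, 0]], [0.3, [0, 0, 0.001], [0, 0, 0]], [0.3, [0, 0, 0.001], [0, 0, 0]], [0.3, [0, 0, 0.001], [0, 0, 0]], [0.3, [0, 0, 0.001], [0, 0, 0]], [0.3, [0, 0, 0], [0, 0, 0]], [0.3, [0, 0, 0], [0, 0, 0]], [0.3, [0, 0, 0], [0, 0, 0]]]}}

```text
time: 16.43
eef_pos: [0.4355, 0.1728, 0.0437]
tcp_rot: [0.667, 0.745, 0.0, 0.0]
contact_force: [-0.2, 1.2, -0.9]
opening: 0.444
finger_force: 30.3
```

Call:
{"method": "move_arm", "body": {"moves": [[0.3, [0, 0, 0.0006], [0, 0, 0]], [0.3, [0, 0, 0.0006], [0, 0, 0]], [0.3, [0, 0, 0.0004], [0, 0, 0]], [0.3, [0, 0, 0], [0, 0, 0]], [0.3, [0, 0, 0], [0, 0, 0]], [0.3, [0, 0, 0], [0, 0, 0]], [0.3, [0, 0, 0], [0, 0, 0]], [0.3, [0, 0, 0], [0, 0, 0]], [0.3, [0, 0, 0], [0, 0, 0]], [0.3, [0, 0, 0], [0, 0, 0]]]}}

```text
time: 17.27
eef_pos: [0.4357, 0.1729, 0.043]
tcp_rot: [0.667, 0.745, -0.0, -0.0]
contact_force: [-2.6, -0.6, 5.3]
opening: 0.444
finger_force: 30.9
```

Call:
{"method": "move_arm", "body": {"moves": [[0.45, [0, 0, 0], [0, 0, 0]], [0.5, [0, 0, 0], [0, 0, 0]], [0.6, [0, 0, 0], [0, 0, 0]], [0.7, [0, 0, 0], [0, 0, 0]], [0.7, [0, 0, 0], [0, 0, 0]], [0.7, [0, 0, -0.005], [0, 0, 0]], [0.7, [0, 0, -0.015], [0, 0, 0]], [0.7, [0, 0, -0.03], [0, 0, 0]], [0.7, [0, 0, -0.04], [0, 0, 0]], [0.7, [0, 0, -0.04], [0, 0, 0]]]}}

```text
time: 18.1
eef_pos: [0.4343, 0.1726, 0.1725]
tcp_rot: [0.667, 0.745, -0.001, -0.001]
contact_force: [1.5, -0.3, -0.5]
opening: 0.702
finger_force: 0.0
```

Call:
{"method": "move_arm", "body": {"moves": [[0.6, [0, 0, -0.04], [0, 0, 0]], [0.6, [-0.02, -0.002, -0.02], [0, 0, 0]], [0.6, [-0.035, -0.003, 0], [0, 0, 0]], [0.6, [-0.04, -0.003, 0], [0, 0, 0]], [0.6, [-0.04, -0.003, 0], [0, 0, 0]], [0.6, [-0.04, -0.003, 0], [0, 0, 0]], [0.6, [-0.04, -0.003, 0], [0, 0, 0]], [0.6, [-0.035, -0.003, 0], [0, 0, 0]], [0.6, [-0.025, -0.001, 0], [0, 0, 0]], [0.6, [-0.0155, 0, 0], [0, 0, 0]]]}}

```text
time: 18.93
eef_pos: [0.4461, -0.1211, 0.2323]
tcp_rot: [0.668, 0.744, -0.0, 0.0]
contact_force: [0.2, -0.3, -0.0]
opening: 0.603
finger_force: 0.0
```

Call:
{"method": "move_arm", "body": {"moves": [[0.6, [0, 0, 0.015], [0, 0, 0]], [0.6, [0, 0, 0.03], [0, 0, 0]], [0.6, [0, 0, 0.03], [0, 0, 0]], [0.6, [0, 0, 0.02], [0, 0, 0]], [0.6, [0, 0, 0.01], [0, 0, 0]], [0.6, [0, 0, 0.005], [0, 0, 0]], [0.6, [0, 0, 0], [0, 0, 0]], [0.6, [0, 0, 0], [0, 0, 0]], [0.6, [0, 0, 0], [0, 0, 0]], [0.6, [0, 0, 0], [0, 0, 0]]]}}

```text
time: 19.77
eef_pos: [0.4475, -0.1188, 0.1236]
tcp_rot: [0.667, 0.745, 0.0, 0.002]
contact_force: [0.2, 0.7, 0.0]
opening: 0.6
finger_force: 0.0
```

```bash
python3 -c "
from h import *
s=get_state();e=ext('wrist',s);im=read_camera('wrist')[:,:,::-1];s2=get_state();print(s['eef_pos'],s2['eef_pos'],go(s2,[.447,-.118,.03]))
print(proj(e,[[.447,-.118,.084],[.447,-.118,.048],[.447,-.118,0]]))
sc=read_camera('scene')[:,:,::-1]
cv2.imwrite('pics/wd.png',np.hstack([crop(im,170,90,220,250,1.8),crop(sc,130,100,140,160,2.8125)]))"
```

```text
[ 0.44751404 -0.11875966  0.12358348] [ 0.44732606 -0.11865338  0.12331931] [ 0.0008 -0.0005  0.0933]
[[275.43583647 219.53543371]
 [275.47766039 203.04089455]
 [275.5183737  186.98435279]]
```

View pics/wd.png

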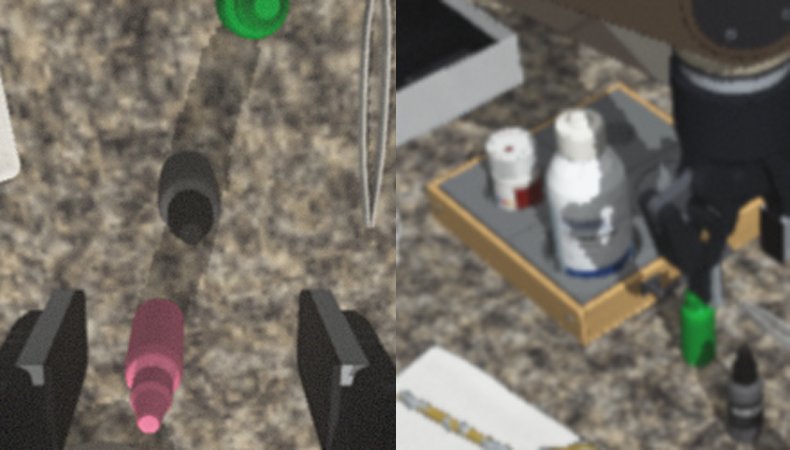

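Left: the dropper's tip is at crop (192,238) and its shoulder at (190,205), both within 3 px of prediction. Right: jar and bottle are both upright in their pockets. I descend and grip the dropper.

Call:
{"method": "move_arm", "body": {"moves": [[0.6, [0.001, -0.0005, 0.01], [0, 0, 0]], [0.6, [0, 0, 0.02], [0, 0, 0]], [0.6, [0, 0, 0.022], [0, 0, 0]], [0.6, [0, 0, 0.02], [0, 0, 0]], [0.6, [0, 0, 0.013], [0, 0, 0]], [0.6, [0, 0, 0.006], [0, 0, 0]], [0.6, [0, 0, 0.002], [0, 0, 0]], [0.6, [0, 0, 0], [0, 0, 0]], [0.4, [0, 0, 0], [0, 0, 0]], [0.3, [0, 0, 0], [0, 0, 0]]], "grip_force": 25}}

```text
time: 20.7
eef_pos: [0.4468, -0.1178, 0.03]
tcp_rot: [0.667, 0.745, 0.0, 0.001]
contact_force: [0.2, -0.4, -1.4]
opening: 0.323
finger_force: 0.0
```

Call:
{"method": "move_arm", "body": {"moves": [[0.15, [0, 0, 0], [0, 0, 0]], [0.15, [0, 0, 0], [0, 0, 0]], [0.15, [0, 0, 0], [0, 0, 0]], [0.15, [0, 0, 0], [0, 0, 0]], [0.15, [0, 0, 0], [0, 0, 0]], [0.15, [0, 0, -0.004], [0, 0, 0]], [0.15, [0, 0, -0.01], [0, 0, 0]], [0.15, [0, 0, -0.02], [0, 0, 0]], [0.15, [0, 0, -0.02], [0, 0, 0]], [0.15, [0, 0, -0.01], [0, 0, 0]]]}}

```text
time: 21.53
eef_pos: [0.4468, -0.1177, 0.0954]
tcp_rot: [0.667, 0.745, 0.0, 0.002]
contact_force: [-0.2, 0.1, 0.5]
opening: 0.19
finger_force: 24.1
```

Opening 0.19 (16 mm) means the pads may sit on the nozzle rather than the body. I check.

```bash
python3 -c "
from h import *
s=get_state();e=ext('wrist',s);im=read_camera('wrist')[:,:,::-1];S=ext('scene')
print(s['eef_pos'],s['opening'],s['finger_force'],proj(e,[[.447,-.118,.0654],[.447,-.118,.149],[.447,-.118,.084],[.447,-.118,0]]),proj(S,[[.447,-.118,.0654],[.447,-.118,.149],[.447,-.118,.084],[.447,-.118,0]]))
sc=read_camera('scene')[:,:,::-1];cv2.imwrite('pics/wd2s.png',sc)
cv2.imwrite('pics/wd2.png',np.hstack([crop(im,170,130,220,200,2),crop(sc,210,165,80,100,4)]))"
```

```text
[ 0.44681227 -0.11774492  0.09541577] 0.19003599161384224 24.13445854341262 [[276.40123693 226.55446224]
 [276.84133001 305.95024478]
 [276.46722777 238.45965838]
 [276.23798879 197.10338825]] [[253.90015792 230.27522652]
 [253.08217699 199.12836514]
 [253.72651978 223.66347913]
 [254.47650709 252.22129735]]
```

View pics/wd2.png

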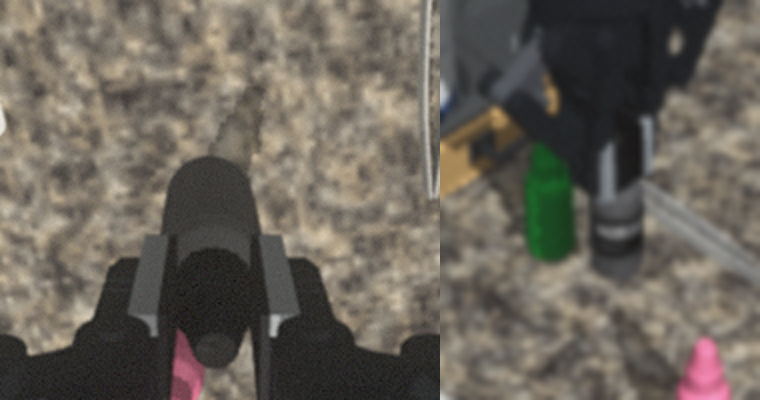

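The dropper is held upright by the collar of its nozzle, and its base in the scene crop at (618,265) agrees with no slip. So the finger pads end about 18 mm behind the TCP, which matters for the tin. I carry the dropper on.

Call:
{"method": "move_arm", "body": {"moves": [[0.15, [0, 0, -0.02], [0, 0, 0]], [0.15, [0, 0, -0.035], [0, 0, 0]], [0.15, [0.005, 0.002, -0.035], [0, 0, 0]], [0.15, [0.02, 0.008, -0.02], [0, 0, 0]], [0.15, [0.035, 0.014, -0.005], [0, 0, 0]], [0.15, [0.038, 0.015, 0], [0, 0, 0]], [0.15, [0.038, 0.015, 0], [0, 0, 0]], [0.15, [0.038, 0.015, 0], [0, 0, 0]], [0.15, [0.038, 0.015, 0], [0, 0, 0]], [0.15, [0.035, 0.014, 0], [0, 0, 0]]]}}

```text
time: 22.47
eef_pos: [0.5155, 0.1412, 0.2063]
tcp_rot: [0.667, 0.745, -0.001, -0.001]
contact_force: [0.5, -1.3, -0.5]
opening: 0.184
finger_force: 24.2
```

Call:
{"method": "move_arm", "body": {"moves": [[0.15, [0.025, 0.01, 0], [0, 0, 0]], [0.15, [0.012, 0.005, 0], [0, 0, 0]], [0.15, [0.005, 0.0015, 0], [0, 0, 0]], [0.15, [0, 0, 0], [0, 0, 0]], [0.15, [0, 0, 0.01], [0, 0, 0]], [0.15, [0, 0, 0.02], [0, 0, 0]], [0.15, [0, 0, 0.025], [0, 0, 0]], [0.15, [0, 0, 0.02], [0, 0, 0]], [0.15, [0, 0, 0.01], [0, 0, 0]], [0.15, [0, 0, 0], [0, 0, 0]]]}}

```text
time: 23.3
eef_pos: [0.5254, 0.1807, 0.1192]
tcp_rot: [0.668, 0.744, -0.003, -0.002]
contact_force: [-0.5, 0.7, -0.5]
opening: 0.191
finger_force: 24.2
```

```bash
python3 -c "
from h import *
s=get_state();e=ext('wrist',s);im=read_camera('wrist')[:,:,::-1];S=ext('scene');cv2.imwrite('pics/wp.png',im)
s2=get_state();print(s['eef_pos'],s2['eef_pos'],s['opening'],go(s2,[.5285,.182,.041]))
z=s2['eef_pos'][2]-.03
sc=read_camera('scene')[:,:,::-1];cv2.imwrite('pics/sp.png',sc)
print(z,proj(S,[.5275,.179,z]),proj(S,[.5275,.179,z+.04]))
b=np.array([.5275,.179,z+.02]);u,v=proj(S,b)[0];v=int(round(v));print(u,v);print(sc[v,int(u)-20:int(u)+21].mean(1).astype(int))
"
```

```text
[0.52540843 0.18066982 0.11922141] [0.52685204 0.18115516 0.12139833] 0.19091624524145276 [0.0007 0.002  0.0804]
0.09139833368544777 [[204.11575718 129.70249372]] [[202.59026282 115.0784588 ]]
203.36213342289864 122
[ 57  51  49  52  56  68  90 105 117 121 120 114 101  73  46  45  56  67
  76  78  67  55  45  36  50  92 113  95  80  73  71  69  68  76  86  93
  95  96  96  97  96]
```

Call:
{"method": "move_arm", "body": {"moves": [[0.15, [0.0005, 0.002, 0.006], [0, 0, 0]], [0.15, [0, 0, 0.01], [0, 0, 0]], [0.15, [0, 0, 0.012], [0, 0, 0]], [0.15, [0, 0, 0.01], [0, 0, 0]], [0.15, [0, 0, 0.006], [0, 0, 0]], [0.15, [0, 0, 0.002], [0, 0, 0]], [0.15, [0, 0, 0], [0, 0, 0]], [0.15, [0, 0, 0], [0, 0, 0]], [0.15, [0, 0, 0], [0, 0, 0]], [0.15, [0, 0, 0], [0, 0, 0]]]}}

```text
time: 24.23
eef_pos: [0.5304, 0.1833, 0.0776]
tcp_rot: [0.667, 0.745, 0.001, 0.0]
contact_force: [0.5, -0.1, 0.7]
opening: 0.19
finger_force: 24.2
```

```bash
python3 -c "
from h import *
s=get_state();T=ext('top');S=ext('scene');print(s['eef_pos'],go(s,[.5285,.182,.041]))
z=s['eef_pos'][2]-.03
sc=read_camera('scene')[:,:,::-1];cv2.imwrite('pics/sp2.png',sc)
for h in(.01,.015,.02):
  u,v=proj(S,[.5281,.1787,z+h])[0];v=int(round(v));print(z,u,v,sc[v,int(u)-16:int(u)+17].mean(1).astype(int))
"
```

```text
[0.53040242 0.18332658 0.07762483] [-0.0011 -0.0021  0.0366]
0.047624827717422324 205.63904148009848 141 [197 186 172 197 216 223 223 214 196 181 195 210 208 180 109  57  48  47
  52  56  57  70 100 110 111 110 110 112 110 111 111 111 112]
0.047624827717422324 205.46041725056602 140 [172 180 173 192 208 215 215 210 199 189 194 191 172 128  72  45  41  38
  39  41  48  68 100 110 111 111 111 110 111 111 111 114 120]
0.047624827717422324 205.28075208026073 138 [ 94  99 120 137 143 142 139 138 137 125 101  72  55  47  45  47  44  37
  32  31  38  68  98 110 110 110 111 111 111 116 126 136 139]
```

The right-hand edge of the dropper puts its axis at u≈205, against 205.4 predicted for the pocket, so it's centred. I lower it.

Call:
{"method": "move_arm", "body": {"moves": [[0.15, [-0.0005, -0.001, 0.003], [0, 0, 0]], [0.15, [0, 0, 0.005], [0, 0, 0]], [0.15, [0, 0, 0.006], [0, 0, 0]], [0.15, [0, 0, 0.006], [0, 0, 0]], [0.15, [0, 0, 0.005], [0, 0, 0]], [0.15, [0, 0, 0.004], [0, 0, 0]], [0.15, [0, 0, 0.003], [0, 0, 0]], [0.15, [0, 0, 0.001], [0, 0, 0]], [0.15, [0, 0, 0], [0, 0, 0]], [0.15, [0, 0, 0], [0, 0, 0]]]}}

```text
time: 25.12
eef_pos: [0.5291, 0.1827, 0.0441]
tcp_rot: [0.667, 0.745, 0.0, 0.0]
contact_force: [0.1, 0.7, -0.3]
opening: 0.188
finger_force: 24.2
```

Call:
{"method": "move_arm", "body": {"moves": [[0.15, [0, 0, 0.001], [0, 0, 0]], [0.15, [0, 0, 0.001], [0, 0, 0]], [0.15, [0, 0, 0.001], [0, 0, 0]], [0.15, [0, 0, 0.0006], [0, 0, 0]], [0.15, [0, 0, 0], [0, 0, 0]], [0.15, [0, 0, 0], [0, 0, 0]], [0.15, [0, 0, 0], [0, 0, 0]], [0.15, [0, 0, 0], [0, 0, 0]], [0.15, [0, 0, 0], [0, 0, 0]], [0.15, [0, 0, 0], [0, 0, 0]]]}}

```text
time: 25.95
eef_pos: [0.5294, 0.1827, 0.0411]
tcp_rot: [0.667, 0.745, 0.0, 0.0]
contact_force: [-0.9, -1.2, 5.0]
opening: 0.19
finger_force: 25.0
```

Call:
{"method": "move_arm", "body": {"moves": [[0.22, [0, 0, 0], [0, 0, 0]], [0.28, [0, 0, 0], [0, 0, 0]], [0.35, [0, 0, 0], [0, 0, 0]], [0.45, [0, 0, 0], [0, 0, 0]], [0.45, [0, 0, 0], [0, 0, 0]], [0.45, [0, 0, -0.005], [0, 0, 0]], [0.45, [0, 0, -0.015], [0, 0, 0]], [0.45, [0, 0, -0.03], [0, 0, 0]], [0.45, [0, 0, -0.04], [0, 0, 0]], [0.45, [0, 0, -0.04], [0, 0, 0]]]}}

```text
time: 26.78
eef_pos: [0.5278, 0.1824, 0.1709]
tcp_rot: [0.667, 0.745, -0.001, -0.001]
contact_force: [1.7, 0.5, 0.2]
opening: 0.454
finger_force: 0.0
```

Call:
{"method": "move_arm", "body": {"moves": [[1, [0, 0, -0.03], [0, 0, 0.0785]], [1, [0, 0, -0.02], [0, 0, 0.0785]], [1, [0, 0, -0.01], [0, 0, 0.0785]], [1, [0, 0, 0], [0, 0, 0.0785]], [1, [0, 0, 0], [0, 0, 0.0785]], [1, [0, 0, 0], [0, 0, 0.0785]], [1, [0, 0, 0], [0, 0, 0.0785]], [1, [0, 0, 0], [0, 0, 0.0785]], [1, [0, 0, 0], [0, 0, 0.0785]], [1, [0, 0, 0], [0, 0, 0.0785]]]}}

```text
time: 27.62
eef_pos: [0.5288, 0.1826, 0.2306]
tcp_rot: [0.902, 0.431, 0.0, 0.0]
contact_force: [-0.1, -0.7, 0.0]
opening: 1.003
finger_force: 0.0
```

```bash
python3 -c "
from h import *
s=get_state();print(s['eef_pos'],yaw(s),go(s,[.4186,-.298,.12]))
cv2.imwrite('pics/s5.png',read_camera('scene')[:,:,::-1]);cv2.imwrite('pics/w5.png',read_camera('wrist')[:,:,::-1])"
```

```text
[0.52880021 0.18260639 0.23063508] -38.89484617123131 [-0.4433  0.216   0.1106]
```

Call:
{"method": "move_arm", "body": {"moves": [[1, [-0.02, 0.01, 0], [0, 0, 0]], [1, [-0.036, 0.0175, 0], [0, 0, 0]], [1, [-0.036, 0.0175, 0], [0, 0, 0]], [1, [-0.036, 0.0175, 0], [0, 0, 0]], [1, [-0.036, 0.0175, 0], [0, 0, 0]], [1, [-0.036, 0.0175, 0], [0, 0, 0]], [1, [-0.036, 0.0175, 0], [0, 0, 0]], [1, [-0.036, 0.0175, 0], [0, 0, 0]], [1, [-0.036, 0.0175, 0], [0, 0, 0]], [1, [-0.036, 0.0175, 0], [0, 0, 0]]]}}

```text
time: 28.55
eef_pos: [0.4439, -0.1924, 0.2308]
tcp_rot: [0.901, 0.434, 0.0, 0.0]
contact_force: [0.4, -0.4, 0.8]
opening: 1.003
finger_force: 0.0
```

Call:
{"method": "move_arm", "body": {"moves": [[1, [-0.036, 0.0175, 0], [0, 0, 0]], [1, [-0.03, 0.015, 0.01], [0, 0, 0]], [1, [-0.02, 0.01, 0.02], [0, 0, 0]], [1, [-0.01, 0.005, 0.03], [0, 0, 0]], [1, [-0.003, 0.001, 0.03], [0, 0, 0]], [1, [0, 0, 0.02], [0, 0, 0]], [1, [0, 0, 0.01], [0, 0, 0]], [1, [0, 0, 0], [0, 0, 0]], [1, [0, 0, 0], [0, 0, 0]], [1, [0, 0, 0], [0, 0, 0]]]}}

```text
time: 29.38
eef_pos: [0.4218, -0.299, 0.1123]
tcp_rot: [0.901, 0.434, 0.001, 0.002]
contact_force: [-0.1, -0.1, -0.5]
opening: 1.005
finger_force: 0.0
```

```bash
python3 -c "
from h import *
s=get_state();e=ext('wrist',s);im=read_camera('wrist');s2=get_state();print(s['eef_pos'],s2['eef_pos'],yaw(s),go(s2,[.4186,-.298,.02]))
cv2.imwrite('pics/wt.png',im[:,:,::-1]);print(proj(e,[.4186,-.298,.021]))
hsv=cv2.cvtColor(im,cv2.COLOR_RGB2HSV)
m=((abs(hsv[...,0].astype(int)-25)<8)&(hsv[...,1]>150)&(hsv[...,2]>120)).astype('uint8')
n,l,st,c=cv2.connectedComponentsWithStats(m)
for i in range(1,n):
  if st[i,4]>200: print(st[i],c[i].round(1),onz(e,(st[i,0]+st[i,2]/2,st[i,1]+st[i,3]/2),.021).round(4))
"
```

```text
[ 0.4218374  -0.29900259  0.11231723] [ 0.42196423 -0.29909731  0.11255687] -38.60998648320583 [-0.0012 -0.0037  0.0925]
[[272.5070755  199.57610074]]
[  0  71  35  52 844] [13.8 99.2] [ 0.3257 -0.1279  0.021 ]
[ 246  173   56   54 2220] [273.9 199.4] [ 0.4193 -0.299   0.021 ]
```

Call:
{"method": "move_arm", "body": {"moves": [[1, [-0.001, -0.0035, 0.01], [0, 0, 0]], [1, [0, 0, 0.02], [0, 0, 0]], [1, [0, 0, 0.025], [0, 0, 0]], [1, [0, 0, 0.025], [0, 0, 0]], [1, [0, 0, 0.015], [0, 0, 0]], [1, [0, 0, 0.01], [0, 0, 0]], [1, [0, 0, 0.004], [0, 0, 0]], [1, [0, 0, 0.003], [0, 0, 0]], [1, [0, 0, 0], [0, 0, 0]], [1, [0, 0, 0], [0, 0, 0]]]}}

```text
time: 30.27
eef_pos: [0.4181, -0.2975, -0.0006]
tcp_rot: [0.901, 0.433, 0.0, 0.001]
contact_force: [-0.0, -0.6, 0.3]
opening: 1.003
finger_force: 0.0
```

```bash
python3 -c "
from h import *
s=get_state();e=ext('wrist',s);im=read_camera('wrist');print(s['eef_pos'],s['contact_force'])
cv2.imwrite('pics/wt2.png',crop(im[:,:,::-1],130,130,300,225,2.6))
p=camera_params('wrist');C=np.linalg.inv(p['tool_from_camera'])
for z in(-.035,-.025,-.013):
  for y in(-.0425,.0425): print(z,y,proj((e[0],C[:3,:3],C[:3,3]),[[.011,y,z],[-.011,y,z]]).round().tolist())
print(proj(e,[[.419,-.2985,.021],[.4436,-.318,.021],[.3944,-.279,.021],[.4436,-.318,0]]).round())
"
```

```text
[ 0.41807647 -0.29753158 -0.000601  ] [-0.0481685  -0.6010557   0.27835064]
-0.035 -0.0425 [[174.0, 255.0], [178.0, 303.0]]
-0.035 0.0425 [[382.0, 256.0], [377.0, 303.0]]
-0.025 -0.0425 [[180.0, 246.0], [184.0, 291.0]]
-0.025 0.0425 [[375.0, 246.0], [371.0, 291.0]]
-0.013 -0.0425 [[187.0, 235.0], [190.0, 278.0]]
-0.013 0.0425 [[368.0, 236.0], [365.0, 278.0]]
[[280. 265.]
 [350. 265.]
 [211. 266.]
 [341. 247.]]
```

View pics/wt2.png

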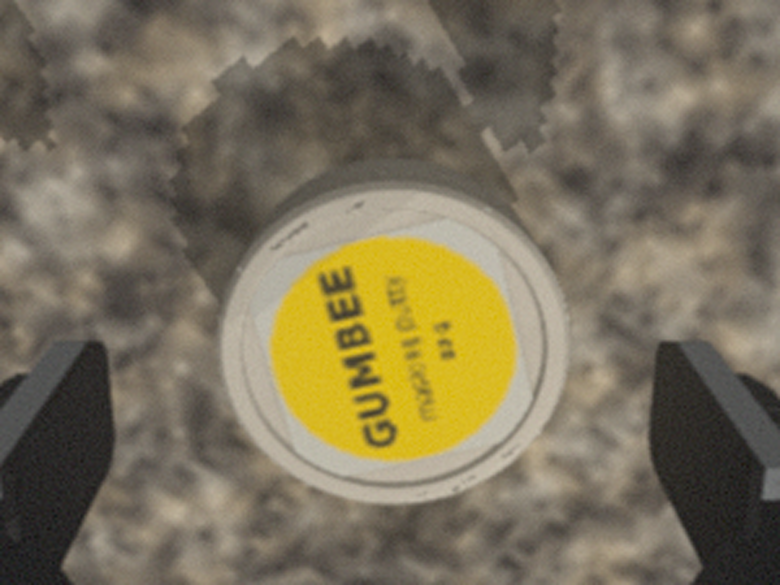

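The wrist view shows the tin at crop (396,345) between the fingers, at (105,342) and (660,342). The fingertips lie about 39 mm behind the TCP when open, so I can go some 23 mm lower, gently and watching the force.

Call:
{"method": "move_arm", "body": {"moves": [[1, [0, 0.0015, 0.002], [0, 0, 0]], [1, [0, 0, 0.002], [0, 0, 0]], [1, [0, 0, 0.002], [0, 0, 0]], [1, [0, 0, 0.002], [0, 0, 0]], [1, [0, 0, 0.002], [0, 0, 0]], [1, [0, 0, 0.002], [0, 0, 0]], [1, [0, 0, 0.001], [0, 0, 0]], [1, [0, 0, 0], [0, 0, 0]], [1, [0, 0, 0], [0, 0, 0]], [1, [0, 0, 0], [0, 0, 0]]]}}

```text
time: 31.15
eef_pos: [0.4186, -0.2978, -0.0146]
tcp_rot: [0.901, 0.433, 0.0, 0.0]
contact_force: [-0.2, 0.3, -0.8]
opening: 1.004
finger_force: 0.0
```

Call:
{"method": "move_arm", "body": {"moves": [[1, [0, 0, 0.002], [0, 0, 0]], [1, [0, 0, 0.002], [0, 0, 0]], [1, [0, 0, 0.002], [0, 0, 0]], [1, [0, 0, 0.002], [0, 0, 0]], [1, [0, 0, 0.002], [0, 0, 0]], [1, [0, 0, 0.0005], [0, 0, 0]], [1, [0, 0, 0], [0, 0, 0]], [1, [0, 0, 0], [0, 0, 0]], [1, [0, 0, 0], [0, 0, 0]], [1, [0, 0, 0], [0, 0, 0]]]}}

```text
time: 31.98
eef_pos: [0.4186, -0.2978, -0.0251]
tcp_rot: [0.901, 0.433, 0.0, 0.0]
contact_force: [1.0, -0.3, 1.5]
opening: 0.999
finger_force: 0.0
```

Call:
{"method": "move_arm", "body": {"moves": [[0.85, [0, 0, 0], [0, 0, 0]], [0.8, [0, 0, 0], [0, 0, 0]], [0.75, [0, 0, 0], [0, 0, 0]], [0.7, [0, 0, 0], [0, 0, 0]], [0.65, [0, 0, 0], [0, 0, 0]], [0.6, [0, 0, 0], [0, 0, 0]], [0.6, [0, 0, 0], [0, 0, 0]], [0.6, [0, 0, 0], [0, 0, 0]], [0.6, [0, 0, 0], [0, 0, 0]], [0.6, [0, 0, 0], [0, 0, 0]]], "grip_force": 30}}

```text
time: 32.82
eef_pos: [0.4189, -0.2981, -0.0246]
tcp_rot: [0.901, 0.433, 0.0, 0.0]
contact_force: [-1.1, 0.8, 5.9]
opening: 0.719
finger_force: 32.4
```

Call:
{"method": "move_arm", "body": {"moves": [[0.6, [0, 0, -0.002], [0, 0, 0]], [0.6, [0, 0, -0.004], [0, 0, 0]], [0.6, [0, 0, -0.008], [0, 0, 0]], [0.6, [0, 0, -0.01], [0, 0, 0]], [0.6, [0, 0, -0.01], [0, 0, 0]], [0.6, [0, 0, -0.006], [0, 0, 0]], [0.6, [0, 0, 0], [0, 0, 0]], [0.6, [0, 0, 0], [0, 0, 0]], [0.6, [0, 0, 0], [0, 0, 0]], [0.6, [0, 0, 0], [0, 0, 0]]]}}

```text
time: 33.65
eef_pos: [0.4182, -0.2974, 0.0143]
tcp_rot: [0.901, 0.433, -0.0, -0.0]
contact_force: [-0.1, 0.1, -1.5]
opening: 0.718
finger_force: 32.7
```

```bash
python3 -c "
from h import *
s=get_state();e=ext('wrist',s);im=read_camera('wrist');print(s['eef_pos'],s['contact_force'],s['opening'],s['finger_force'],yaw(s))
hsv=cv2.cvtColor(im,cv2.COLOR_RGB2HSV)
m=((abs(hsv[...,0].astype(int)-25)<8)&(hsv[...,1]>150)&(hsv[...,2]>120)).astype('uint8')
n,l,st,c=cv2.connectedComponentsWithStats(m)
for i in range(1,n):
  if st[i,4]>1000: print(st[i],c[i].round(1),onz(e,(st[i,0]+st[i,2]/2,st[i,1]+st[i,3]/2),s['eef_pos'][2]+.025+.021).round(4))
print(go(s,[.5395,.0885,s['eef_pos'][2]]))"
```

```text
[ 0.41815495 -0.29738139  0.01434235] [-0.08960739  0.0914394  -1.45339033] 0.7179832116236177 32.72679805755615 -38.673349973010374
[ 222  243  109   97 7867] [277.3 291. ] [ 0.4184 -0.2964  0.0603]
[ 3.771e-01 -1.464e-01  2.000e-04]
```

Call:
{"method": "move_arm", "body": {"moves": [[0.6, [0, 0, -0.015], [0, 0, 0]], [0.6, [0, 0, -0.03], [0, 0, 0]], [0.6, [0, 0, -0.03], [0, 0, 0]], [0.6, [0.01, -0.004, -0.02], [0, 0, 0]], [0.6, [0.02, -0.008, -0.005], [0, 0, 0]], [0.6, [0.03, -0.012, 0], [0, 0, 0]], [0.6, [0.035, -0.0135, 0], [0, 0, 0]], [0.6, [0.035, -0.0135, 0], [0, 0, 0]], [0.6, [0.035, -0.0135, 0], [0, 0, 0]], [0.6, [0.035, -0.0135, 0], [0, 0, 0]]]}}

```text
time: 34.53
eef_pos: [0.4825, -0.0911, 0.1144]
tcp_rot: [0.901, 0.433, -0.0, -0.0]
contact_force: [0.7, -0.0, -0.6]
opening: 0.715
finger_force: 33.0
```

Call:
{"method": "move_arm", "body": {"moves": [[0.6, [0.035, -0.0135, 0], [0, 0, 0]], [0.6, [0.035, -0.0135, 0], [0, 0, 0]], [0.6, [0.033, -0.013, 0], [0, 0, 0]], [0.6, [0.03, -0.012, 0], [0, 0, 0]], [0.6, [0.023, -0.009, 0], [0, 0, 0]], [0.6, [0.013, -0.005, 0], [0, 0, 0]], [0.6, [0.006, -0.0025, 0], [0, 0, 0]], [0.6, [0.002, -0.001, 0], [0, 0, 0]], [0.6, [0, 0, 0], [0, 0, 0]], [0.6, [0, 0, 0], [0, 0, 0]]]}}

```text
time: 35.37
eef_pos: [0.5386, 0.0879, 0.1145]
tcp_rot: [0.902, 0.433, -0.0, -0.0]
contact_force: [-0.5, -0.9, -0.2]
opening: 0.715
finger_force: 33.0
```

```bash
python3 -c "
from h import *
s=get_state();e=ext('wrist',s);im=read_camera('wrist');print(s['eef_pos'],s['opening'],yaw(s))
cv2.imwrite('pics/wt3.png',im[:,:,::-1]);print(go(s,[.539,.0885,.007]))
S=ext('scene');sc=read_camera('scene');cv2.imwrite('pics/st3.png',sc[:,:,::-1])
hsv=cv2.cvtColor(sc,cv2.COLOR_RGB2HSV)
m=((abs(hsv[...,0].astype(int)-26)<6)&(hsv[...,1]>150)&(hsv[...,2]>150)).astype('uint8')
n,l,st,c=cv2.connectedComponentsWithStats(m)
zt=s['eef_pos'][2]+.046
print(proj(S,[.5384,.0852,zt]))
for i in range(1,n):
  if st[i,4]>40: print(st[i],c[i].round(1),onz(S,c[i],zt).round(4))
"
```

```text
[0.53864047 0.08794491 0.11450306] 0.7147387031742753 -38.7181887060488
[ 0.0007 -0.      0.1075]
[[230.22916455 122.60740035]]
[220 118  19  10 150] [229.1 122.6] [0.5366 0.0868 0.1605]
[323 163  26  20 393] [336.1 172.3] [ 0.6072 -0.1646  0.1605]
```

The tin's label in the scene view is at (229.1,122.6), against (230.2,122.6) predicted for the pocket axis. I lower it.

Call:
{"method": "move_arm", "body": {"moves": [[0.6, [0.0005, 0, 0.006], [0, 0, 0]], [0.6, [0, 0, 0.012], [0, 0, 0]], [0.6, [0, 0, 0.018], [0, 0, 0]], [0.6, [0, 0, 0.018], [0, 0, 0]], [0.6, [0, 0, 0.015], [0, 0, 0]], [0.6, [0, 0, 0.012], [0, 0, 0]], [0.6, [0, 0, 0.008], [0, 0, 0]], [0.6, [0, 0, 0.005], [0, 0, 0]], [0.6, [0, 0, 0.002], [0, 0, 0]], [0.6, [0, 0, 0], [0, 0, 0]]]}}

```text
time: 36.3
eef_pos: [0.5393, 0.0891, 0.0186]
tcp_rot: [0.901, 0.433, -0.0, -0.0]
contact_force: [-0.4, 0.5, -0.9]
opening: 0.718
finger_force: 33.0
```

Call:
{"method": "move_arm", "body": {"moves": [[0.6, [0, 0, 0.002], [0, 0, 0]], [0.6, [0, 0, 0.002], [0, 0, 0]], [0.6, [0, 0, 0.002], [0, 0, 0]], [0.6, [0, 0, 0.001], [0, 0, 0]], [0.6, [0, 0, 0.001], [0, 0, 0]], [0.6, [0, 0, 0.001], [0, 0, 0]], [0.6, [0, 0, 0.001], [0, 0, 0]], [0.6, [0, 0, 0], [0, 0, 0]], [0.6, [0, 0, 0], [0, 0, 0]], [0.6, [0, 0, 0], [0, 0, 0]]]}}

```text
time: 37.13
eef_pos: [0.5393, 0.0891, 0.0089]
tcp_rot: [0.901, 0.433, 0.0, 0.0]
contact_force: [-0.3, 0.3, -1.0]
opening: 0.718
finger_force: 33.0
```

Call:
{"method": "move_arm", "body": {"moves": [[0.6, [0, 0, 0.0005], [0, 0, 0]], [0.6, [0, 0, 0.0005], [0, 0, 0]], [0.6, [0, 0, 0.0005], [0, 0, 0]], [0.6, [0, 0, 0.0003], [0, 0, 0]], [0.6, [0, 0, 0], [0, 0, 0]], [0.6, [0, 0, 0], [0, 0, 0]], [0.6, [0, 0, 0], [0, 0, 0]], [0.6, [0, 0, 0], [0, 0, 0]], [0.6, [0, 0, 0], [0, 0, 0]], [0.6, [0, 0, 0], [0, 0, 0]]]}}

```text
time: 37.97
eef_pos: [0.5393, 0.0891, 0.0074]
tcp_rot: [0.901, 0.433, -0.0, 0.0]
contact_force: [-3.8, -0.6, 5.1]
opening: 0.713
finger_force: 33.4
```

Call:
{"method": "move_arm", "body": {"moves": [[0.75, [0, 0, 0], [0, 0, 0]], [0.8, [0, 0, 0], [0, 0, 0]], [0.85, [0, 0, 0], [0, 0, 0]], [0.9, [0, 0, 0], [0, 0, 0]], [0.9, [0, 0, 0], [0, 0, 0]], [0.9, [0, 0, -0.004], [0, 0, 0]], [0.9, [0, 0, -0.012], [0, 0, 0]], [0.9, [0, 0, -0.025], [0, 0, 0]], [0.9, [0, 0, -0.035], [0, 0, 0]], [0.9, [0, 0, -0.04], [0, 0, 0]]]}}

```text
time: 38.8
eef_pos: [0.5377, 0.0891, 0.1233]
tcp_rot: [0.901, 0.433, -0.002, -0.001]
contact_force: [0.8, -0.7, -0.5]
opening: 0.903
finger_force: 0.0
```

Call:
{"method": "move_arm", "body": {"moves": [[0.9, [0, 0, -0.04], [0, 0, 0]], [0.9, [0, 0, -0.04], [0, 0, 0]], [0.9, [0, 0, -0.04], [0, 0, 0]], [0.9, [-0.03, 0, 0], [0, 0, 0]], [0.9, [-0.04, 0, 0], [0, 0, 0]], [0.9, [-0.04, 0, 0], [0, 0, 0]], [0.9, [-0.04, 0, 0], [0, 0, 0]], [0.9, [-0.03, 0.0, 0], [0, 0, 0]], [0.9, [-0.01, 0, 0], [0, 0, 0]], [0.9, [0, 0, 0], [0, 0, 0]]]}}

```text
time: 39.63
eef_pos: [0.4197, -0.0605, 0.2442]
tcp_rot: [0.902, 0.431, 0.001, 0.001]
contact_force: [0.7, 0.7, -0.5]
opening: 0.902
finger_force: 0.0
```

```bash
python3 -c "
from h import *
s=get_state();print(s['eef_pos'])
a=read_camera('scene')[:,:,::-1];b=read_camera('top')[:,:,::-1]
cv2.imwrite('pics/fs.png',a);cv2.imwrite('pics/ft.png',b)
cv2.imwrite('pics/fin.png',np.hstack([crop(a,130,110,260,240,1.75),crop(b,140,170,110,140,3)]))"
```

```text
[ 0.41972409 -0.06051508  0.2441573 ]
```

View pics/fin.png

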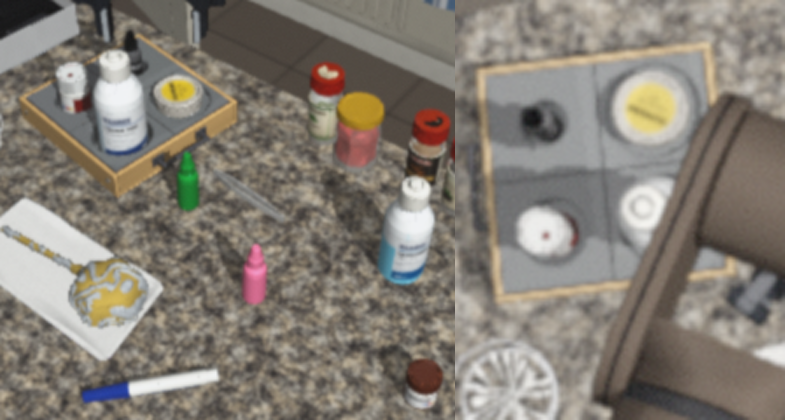

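All four items stand upright in their pockets: tin at scene crop (180,95), dropper (133,52), jar (72,87) and bottle (120,105). The rinse bottle and short jar are where they were. I sign off.

```bash
python3 -c "
from plant import *
print(sign_off())"
```

```text
the job is handed in; nothing more can be done
None
```

The bottle, jar, dropper and tin each stand upright on their pocket floors in the caddy, the rinse bottle and brown-capped jar were left untouched, and the job was handed in at about 40 s of robot time, though I viewed 15 pictures, one over the limit of 14.

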